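# Set the circle-cutting jig to its largest circle with the spring tongs

### The job

Set the band saw's circle-cutting jig for its largest circle: with the sprung steel tongs from their wooden block, draw the pivot pin out of the hole nearest the saw kerf, feel with it for the bore in the sliding carrier of the hole farthest from the kerf, and press it gently home there until it snaps in and its collar lies on the counterbore's floor. Hold the pin only in the tongs, never in the gripper's fingers, and do not ram the pin or the tongs against the jig. Then stand the tongs back upright in their block, tips down, and let go.

Things in the scene. Friction and masses are not known exactly. Their poses are not given: they have to be found in the camera images.
- jig: Circle-cutting jig, fixed: plywood slab 160 x 260 x 36 mm. Origin at the centre of its underside, z up, y along its length. Three holes in a row at x = 0: y = +60 (small circle), 0 (plugged), -60 mm (large circle), each a round counterbore 48 mm wide and 18 mm deep with a bore in the middle of its floor. The saw kerf, a 4 mm slit, is at y = +100 mm, from the +x edge to the middle.
- small_hole (a point): Centre of the counterbore floor of the hole nearest the kerf, 18 mm above the table, where the pin starts; axes as the jig's. In this bore, and in the far one, a sprung steel ball stands out of the -x wall, 9 mm below the floor. A pin let down stops on it with its collar about 9 mm short of home, is pushed past it with up to about 12 N, and snaps in; drawing it takes up to about 12 N.
- large_hole (a point): Centre of the counterbore floor of the hole farthest from the kerf, 18 mm above the table, axes as the jig's. The floor here is an aluminium carrier, 24 mm wide, slid along the jig's y to set the radius finely and locked: its bore (11.2 mm wide, eight-sided, 18 mm deep) lies at x = 0 but anywhere up to 6 mm either way along y from this point. This is not measured: find the bore by feel.
- pin: Steel pivot pin, 30 g, upright. Origin on its axis at its collar's underside, z up. Below: shank 10 mm wide, 15 mm long, foot 9.4 mm, ball groove. Above: collar 14 mm wide at 0 to 4 mm; neck 8 mm wide at 4 to 13 mm; head 14 mm wide at 13 to 21 mm. Home: collar on the counterbore floor, head 3 mm above the jig's top.
- tongs: Sprung steel tongs, 90 g, tips down. Origin midway between the ribbed finger rests, z up to the bow (top 38 mm above), y from arm to arm: squeeze along y. Rests 14 mm wide, 18 mm tall, outer faces 35 mm apart free, 28 mm when shut on the neck (faces then parallel). About 6 N on the rests at 33 mm, 18 N shut on the neck; of any more, a third presses the part. They reach 66 mm below the origin.
- tongs_tip (a point): Middle between the two jaws, 63 mm below the tongs' origin on their z axis. Jaws: V-notched plates 6 mm high (3 mm above and below this point), 12 mm wide. Gap between the jaw points 26 mm free, about 20 mm with the rests at 33 mm, 4.6 mm shut on the neck; over the backs 38 mm when free. The tips move 3 times as far as the rests.
- tongs_arm_left (a joint): How far each arm is squeezed in (both alike): 0 rad free, about 0.04 with 19 mm between the jaw points, 0.115 when shut on the 8 mm neck, 0.14 when shut on nothing.
- tongs_block: Wooden block 45 x 72 x 40 mm, fixed to the table, origin at the centre of its underside, z up. From the top a mortise 18 mm (x) by 45 mm (y) goes down to 10 mm above the table. The tongs stand in it, their y axis along the block's y (either way round).
- block_floor (a point): Centre of the floor of the block's mortise, 10 mm above the table. The point between the jaws is 3 mm above it when the tongs stand.
Things that resemble listed ones, but are neither listed nor needed, are in the scene too. What is shaped like the tongs_block but orange is not meant.

How it is judged:
On the way, in this order (a step that is already met when the one before it is completed fails the run):
1. the pin is drawn clear of its first hole, held in the tongs (z of pin in the frame of small_hole above 0.025 m and contact force between tongs and pin above 0.5 N), for 0.2 s.
2. the pin is fully home in the hole farthest from the kerf (horizontal distance between pin and large_hole below 0.009 m and z of pin in the frame of large_hole below 0.0018 m and angle between the z axis of pin and the z axis of jig, either way round below 0.08 rad), for 0.2 s.
At the end, for the whole second after the job is handed in: The pin is home in the hole farthest from the kerf (within 9 mm of the counterbore's centre, collar within 1.8 mm of the floor, tilt under 0.08 rad), at rest, untouched; the tongs stand open at rest in their block (tip point within 12 mm of centre, under 8 mm above the floor, tilt under 0.2 rad) (all of step 2 and contact force between tongs and pin below 0.1 N and linear speed of pin below 0.02 m/s and horizontal distance between tongs_tip and block_floor below 0.012 m and z of tongs_tip in the frame of block_floor below 0.008 m and angle between tongs's own z axis and vertical below 0.2 rad and linear speed of tongs below 0.03 m/s and value of joint tongs_arm_left below 0.03 rad).
It fails at once if the gripper's fingers touch the pin (contact force between the fingers and pin above 0.3 N).
It fails at once if the pin is rammed: more than 25 N between pin and jig (contact force between pin and jig above 25 N).
It fails at once if the tongs are rammed: more than 25 N between tongs and jig (contact force between tongs and jig above 25 N).
It also fails if it takes over 64 s, if anything falls off the work surface, if the arm or the gripper's body presses on something with over 40 N, if the wrist force passes 120 N, or if a joint passes its speed limit or range.

### The arm

A 6-joint arm with a two-finger parallel gripper is mounted at the origin on the work surface; the furniture and walls round the work are solid. World frame = base frame: x ahead of the robot, y to its left, z up, the work surface at z = 0. Lengths are in m, angles in rad, forces in N, time in s.
With the tool pointing down it reaches from about 0.35 to 0.975 m from the base axis. Payload 4.9 kg.
Tool frame: the origin (TCP) lies on the centre line of the jaws, within the pads' length; the fingertips stand manip.tip_reach ahead of it and the grasp point (between the pads) is the TCP (manip.tip_reach is the distance from the TCP to the fingertips, in m); z points along the fingers, y is the line along which they close (so a half turn about z gives the same grasp; the last joint's range is limited). The gripper opens to 85 mm and grips with 20 to 120 N. Pads are 22 mm wide; open, the fingers measure 114 mm over their backs; the gripper's body (76 mm by 85 mm) begins 54 mm behind the grasp point. The pads swing forward as they close: fully open they stand 13 mm farther back than shut.
Start: joints at [-1.264, 0.053, 1.613, -0, 1.476, -0.119], TCP at [0.258, -0.569, 0.25] pointing down, gripper open.
Joint ranges: [-3.01, 3.01], [-1.01, 2.22], [0.06, 2.58], [-1.02, 4.17], [0.09, 2.62], [-3.14, 3.14]. Speed limits (rad/s): [2.57, 2.57, 3.14, 3.14, 3.14, 3.14].

### API

Orientations are given as a unit quaternion [w, x, y, z].
In Python, from plant import manip gives the robot as it stands. The module is installed in compiled form; this text tells all that it offers.
- The arm moves only by the tool move_arm, never from a script. Its argument "rows" is a list of rows, each a list of 7 numbers: the shift along the tool's x, y, z in cm, then the turn, a rotation vector about the tool's x, y, z in degrees, then the opening, from -1 (shut) to 1 (fully open). In form: [[tx, ty, tz, ax, ay, az, jaw], ...]. A call has 1 to 20 rows; each row shifts and turns the commanded pose from where the row before left it, along the tool's axes as they then stand; what a row does not reach is not made up. A row lasts 1/12 s, in which the tool goes at most 41.7 mm and 7.16 degrees, less where a joint would pass 70% of its speed; a pose out of reach is approached as far as the arm can. A call is refused whole if a number of a shift passes 4.17 or a number of a turn 7.16, either way. A call with a gripper value outside its range is refused whole. The fingers move at their own pace and stop on an object; the grip force is fixed at half the most. Time passes only in rows, so rows that do not move let the fingers close. It gives the time, the measured TCP pose, the force, the opening and the grip force at its end, in the units of the state.
- manip.state(): the state, without advancing time (a new reading comes with each control period).
- manip.grab_frame(name): name is "side" or "top" or "wrist"; returns a dict with "img" (384x512x3 uint8, blue, green, red), "mtx" (3x3 intrinsics, pixels), "R" (3x3) and "t" (3): a world point X has camera coordinates R X + t. Camera axes: x right, y down, z forward; pixel columns grow to the right and rows downward; lengths in m; the calibration is good to about 2 mm. A picture is of the moment at which its call begins. There is no depth.
- manip.job_done(): hands the job in; it is judged then, once.
The state is a dict: "time": time; "joint_pos": joint angles; "joint_vel": joint speeds; "joint_efforts": joint torques, N m; "tool_pos": TCP position; "tool_rot": TCP orientation; "contact_force": force on the tool from outside, world axes, zero at the start; "ft_torque": the same for the moment, N m; "gripper_width": opening from 0.0 (shut) to 1.0 (fully open); "grasp_force": force on a finger pad.
Only numpy, scipy, OpenCV 4.12 (cv2) and the standard library are available. Lean on these libraries where they do the work, as an engineer would, in place of code of your own. Each camera call takes 0.05 s, during which the arm holds its last target. There are 200 camera calls.

## Working session

There is one attempt and no reset: what is moved stays moved. The work goes in short steps, Python scripts to look and compute and a tool call to move; the robot and the scene stay as the last step left them, time stands still between calls to the robot, and variables do not carry over. Pictures are saved under pics/ and viewed, at most 10 in all, crops included, and the job is handed in when it is done.

Besides the shell and the picture viewer there is one more tool, called after "Emit:" as name(argument=value, ...), one argument or row to a line, values as JSON. move_arm: Moves the arm, as the interface text tells. Its arguments: {"type":"object","properties":{"rows":{"type":"array","items":{"type":"array","items":{"type":"number"}}}},"required":["rows"]}

```bash
mkdir -p pics
cat > h.py <<'E'
import numpy as np, cv2
from plant import manip
def grab(n,f=None):
    d=manip.grab_frame(n); d['img']=np.array(d['img'])
    if f: cv2.imwrite('pics/'+f,d['img'])
    return d
def proj(d,X):
    c=np.array(d['R'])@np.array(X,float)+np.array(d['t']); p=np.array(d['mtx'])@c; return p[:2]/p[2]
def ray(d,uv):
    R=np.array(d['R']);t=np.array(d['t']);o=-R.T@t
    v=R.T@np.linalg.inv(np.array(d['mtx']))@np.array([uv[0],uv[1],1.]); return o,v/np.linalg.norm(v)
def onz(d,uv,z):
    o,v=ray(d,uv); return o+v*(z-o[2])/v[2]
def tri(obs):
    A=np.zeros((3,3));b=np.zeros(3)
    for d,uv in obs:
        o,v=ray(d,uv);P=np.eye(3)-np.outer(v,v);A+=P;b+=P@o
    return np.linalg.solve(A,b)
E
python3 - <<'E'
from h import *
import pickle
D={n:grab(n) for n in('side','top','wrist')}
pickle.dump(D,open('d0.pkl','wb'))
for n in D: print(n,D[n]['mtx'],-np.array(D[n]['R']).T@D[n]['t'])
s=np.hstack([D['top']['img'],D['side']['img']])
cv2.imwrite('pics/top.png',D['top']['img']);cv2.imwrite('pics/side.png',D['side']['img'])
print(manip.state(),manip.tip_reach)
E
```

```text
side [[467.40072086   0.         251.0923178 ]
 [  0.         467.40072086 191.88890835]
 [  0.           0.           1.        ]] [ 0.03767801 -1.02811801  0.38805342]
top [[431.87200556   0.         261.14643401]
 [  0.         431.87200556 194.72936575]
 [  0.           0.           1.        ]] [ 0.25014503 -0.31473722  0.95192496]
wrist [[268.98858057   0.         254.17539093]
 [  0.         268.98858057 194.73602927]
 [  0.           0.           1.        ]] [ 0.31841136 -0.54126869  0.37232133]
{'time': 0.15, 'joint_pos': array([-1.26401347e+00,  5.32499453e-02,  1.61400058e+00,  2.18425579e-05,
        1.47599754e+00, -1.19056859e-01]), 'joint_vel': array([-0.0010469 , -0.00180151, -0.00434329, -0.00127616, -0.00164676,
        0.00150612]), 'joint_efforts': array([ 6.60023252e-04, -3.94241774e+01, -3.70721698e+01, -8.43144221e-05,
        4.61400370e-03, -1.65283348e-05]), 'tool_pos': array([ 0.25801083, -0.56874994,  0.24930454]), 'tool_rot': array([-8.25081797e-04,  9.77417959e-01,  2.11313625e-01, -6.67534417e-05]), 'contact_force': array([ 0.19388307, -0.33521703, -0.41394119]), 'ft_torque': array([-0.0354892 , -0.03127604,  0.01172662]), 'grasp_force': 0.0, 'gripper_width': 1.0003261933584044} 0.019
```

View pics/top.png

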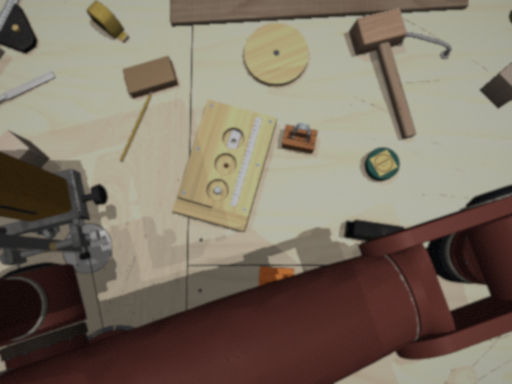

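View pics/side.png

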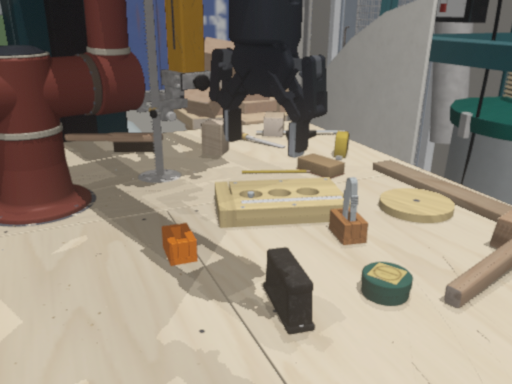

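The top view shows the jig (centre about 226,164) and the block with the tongs at (299,137). The orange decoy is at (275,274). I'll zoom in on the jig.

Run:
```python
from h import *
import pickle
D=pickle.load(open('d0.pkl','rb'))
a=cv2.resize(D['top']['img'][95:235,170:325],None,fx=4,fy=4,interpolation=cv2.INTER_CUBIC)
cv2.imwrite('pics/ztop.png',a)
b=cv2.resize(D['side']['img'][165:255,205:375],None,fx=4.5,fy=4.5,interpolation=cv2.INTER_CUBIC)
cv2.imwrite('pics/zside.png',b)
d=D['top']
for n,uv,z in[('slabTL',(211,101),.036),('TR',(276,120),.036),('BR',(243,230),.036),('BL',(174,211),.036),('h1',(234,137),.027),('h2',(226,163),.027),('h3',(217,188),.027),('tongs',(301,133),.1)]: print(n,onz(d,uv,z))
```

```text
slabTL [ 0.60133004 -0.19566744  0.036     ]
TR [ 0.55644053 -0.33963724  0.036     ]
BR [ 0.31464589 -0.2675116   0.036     ]
BL [ 0.35589337 -0.11985523  0.036     ]
h1 [ 0.52102133 -0.24660538  0.027     ]
h2 [ 0.46225489 -0.22938257  0.027     ]
h3 [ 0.40676649 -0.21027006  0.027     ]
tongs [ 0.50714416 -0.38858795  0.1       ]
```

View pics/ztop.png

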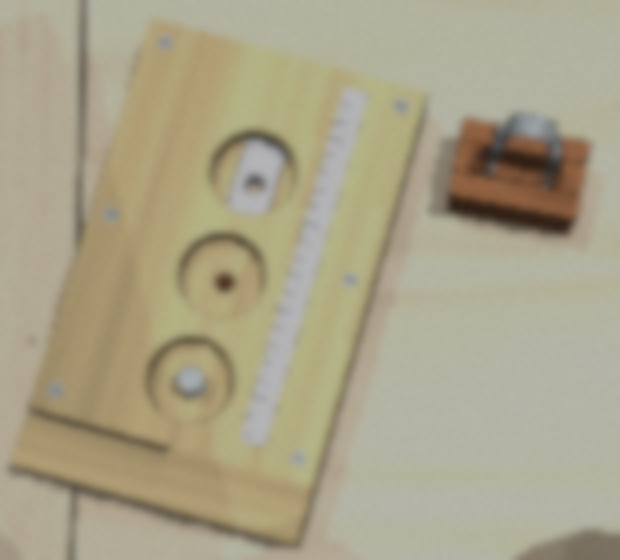

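View pics/zside.png

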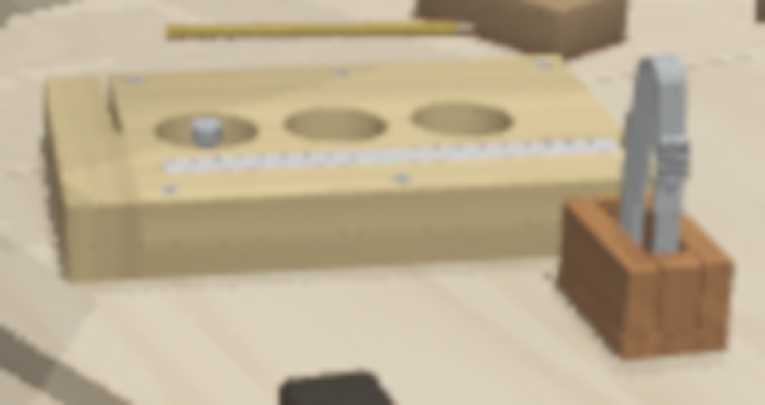

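The zooms show the pin head at (190,380), in the hole nearest the kerf. The carrier bore shows as a dark dot at about (255,182), and the tongs' arms at (490,165) and (555,180). Next I'll take the wrist camera over the scene.

Emit:
move_arm(
  rows=[
    [0,0,0,0,0,6.2,1],
    [0,0,0,0,0,6.2,1],
    [0,0,0,0,0,6.2,1],
    [0,0,0,0,0,6.2,1],
    [0,0,0,0,0,6.2,1],
    [0,0,0,0,0,6.2,1],
    [1.1,-3.3,0,0,0,0,1],
    [1.1,-3.3,0,0,0,0,1],
    [1.1,-3.3,0,0,0,0,1],
    [1.1,-3.3,0,0,0,0,1],
    [1.1,-3.3,0,0,0,0,1],
    [1.1,-3.3,0,0,0,0,1],
    [1.1,-3.3,0,0,0,0,1],
    [1.1,-3.3,0,0,0,0,1],
    [1.1,-3.3,0,0,0,0,1],
    [0,0,0,0,0,0,1],
    [0,0,0,0,0,0,1],
  ],
)

```text
time: 1.57
tool_pos: [0.421, -0.3002, 0.2501]
tool_rot: [0.0, 0.994, -0.11, -0.0]
contact_force: [0.7, -0.5, -0.2]
gripper_width: 1.002
grasp_force: 0.0
```

Run:
```python
from h import *
import pickle
w=grab('wrist','w1.png'); t=grab('top'); s=grab('side')
pickle.dump(dict(wrist=w,top=t,side=s),open('d1.pkl','wb'))
S=manip.state();print(S['time'],S['tool_pos'],S['tool_rot'])
```

```text
1.7167 [ 0.42004222 -0.30224952  0.25015105] [ 8.26174630e-05  9.93707762e-01 -1.12003744e-01 -1.94940603e-04]
```

View pics/w1.png

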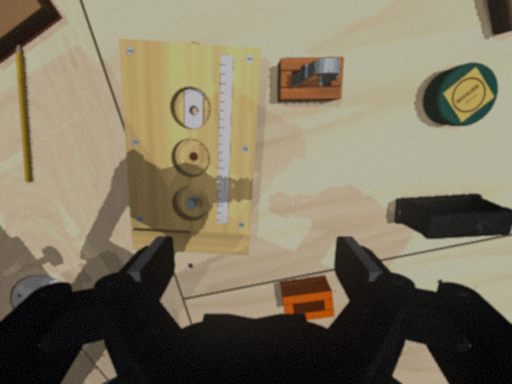

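The wrist view shows the brown block with the tongs at (311,80), and the orange decoy at (306,297). The large-hole bore is at (194,110) and the pin at (191,202). I'll go lower for precision.

Emit:
move_arm(
  rows=[
    [1,-0.2,3,0,0,0,1],
    [1,-0.2,3,0,0,0,1],
    [1,0,3,0,0,0,1],
    [0,0,3,0,0,0,1],
    [0,0,0,0,0,0,1],
    [0,0,0,0,0,0,1],
    [0,0,0,0,0,0,1],
  ],
)

```text
time: 2.3
tool_pos: [0.4508, -0.3056, 0.132]
tool_rot: [0.001, 0.994, -0.112, 0.001]
contact_force: [1.0, -0.5, 0.4]
gripper_width: 1.003
grasp_force: 0.0
```

Run:
```python
from h import *
import pickle
w=grab('wrist')
pickle.dump(dict(wrist=w),open('d2.pkl','wb'))
S=manip.state();print(S['time'],S['tool_pos'],S['tool_rot'])
cv2.imwrite('pics/w2.png',cv2.resize(w['img'][0:300,60:460],None,fx=2,fy=2,interpolation=cv2.INTER_CUBIC))
```

```text
2.35 [ 0.45136781 -0.30588117  0.13292177] [ 0.00117407  0.99369506 -0.11209931  0.00157966]
```

View pics/w2.png

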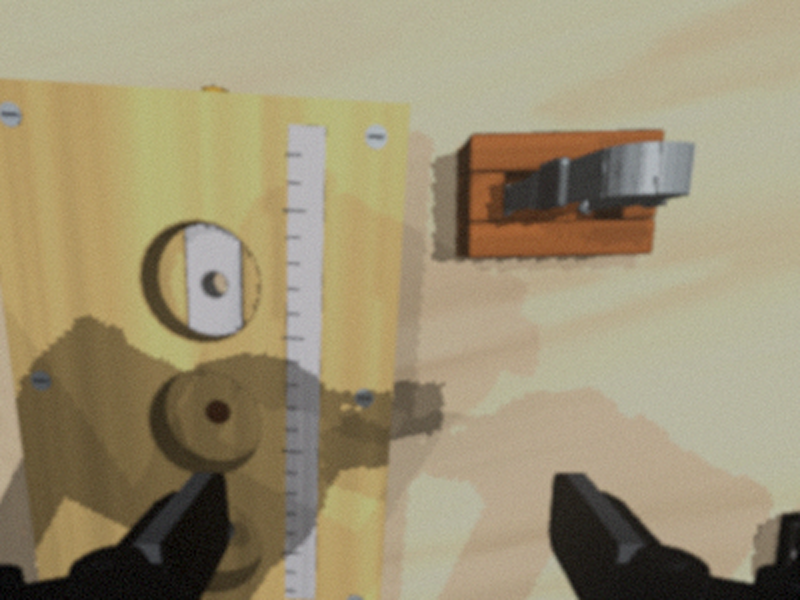

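The close view shows, in crop pixels, the carrier bore at about (216,284), the counterbore rim centre at about (201,280), and the block top corners at (472,135), (664,131), (653,249) and (470,257). I'll turn these into world points and check heights across views.

Run:
```python
from h import *
import pickle
D1=pickle.load(open('d1.pkl','rb'));D2=pickle.load(open('d2.pkl','rb'))
w1,t,s=D1['wrist'],D1['top'],D1['side'];w2=D2['wrist']
c=lambda x,y:(x/2+60,y/2)
P=lambda n,v:print(n,np.round(v,4))
# block mask extents in each view: brown, saturated
for n,d,(x0,x1,y0,y1) in[('w1',w1,(265,355,45,115)),('w2',w2,(285,420,50,145)),('top',t,(270,330,110,165))]:
    h=cv2.cvtColor(cv2.GaussianBlur(d['img'],(3,3),0),cv2.COLOR_BGR2HSV)[y0:y1,x0:x1]
    m=((h[...,1]>125)&(h[...,0]<14)).astype(np.uint8)
    cs=max(cv2.findContours(m,0,2)[0],key=cv2.contourArea)
    q=cv2.approxPolyDP(cv2.convexHull(cs),2.,True)[:,0]+[x0,y0]
    print(n,q.tolist())
bk=[onz(w2,c(*p),.04) for p in[(472,135),(664,131),(653,249),(472,252)]]
for b in bk:P('blk',b)
P('blk centre',np.mean(bk,0)); P('sides',[np.linalg.norm(bk[i]-bk[i-1]) for i in range(4)])
B2=c(216,284);P('bore w2 floor',onz(w2,B2,.018));P('bore w1',onz(w1,(194,110),.018));P('tri',tri([(w2,B2),(w1,(194,110)),(t,(233.7,140.5))]))
P('rim w2',onz(w2,c(201,280),.036));P('rim tri',tri([(w2,c(201,280)),(w1,(190.5,107.5)),(t,(170+253/4,95+173/4))]))
pin=[(w1,(191.5,202)),(t,(170+190/4,95+379/4)),(s,(205+207/4.5,165+128/4.5))]
P('pin tri',tri(pin)); P('pin w1',onz(w1,(191.5,202),.039));P('pin top',onz(t,pin[1][1],.039))
# screws: slab top corners
for n,u1,u2,u3 in[('far-left',(129,50),c(10,114),(170+165/4,95+42/4)),('far-right',(250,58),c(375,136),(170+400/4,95+105/4)),('midR',(245,149),c(364,398),(170+349/4,95+279/4)),('midL',(136,142),c(40,380),(170+110/4,95+213/4))]:
    P(n,tri([(w1,u1),(w2,u2),(t,u3)]))
P('nearR',tri([(w1,(241,225)),(t,(170+297/4,95+458/4))]));P('nearL',tri([(w1,(140,219)),(t,(170+56/4,95+389/4))]))
```

```text
w1 [[341, 71], [339, 97], [280, 99], [282, 59], [314, 58]]
w2 [[390, 66], [384, 125], [310, 128], [292, 126], [289, 120], [290, 96], [296, 68]]
top [[303, 110], [295, 116], [270, 124], [270, 118], [278, 110]]
blk [ 0.5456 -0.359   0.04  ]
blk [ 0.5312 -0.4279  0.04  ]
blk [ 0.4901 -0.4199  0.04  ]
blk [ 0.5046 -0.3514  0.04  ]
blk centre [ 0.5179 -0.3895  0.04  ]
sides [0.0417 0.0704 0.0419 0.0701]
bore w2 floor [ 0.515  -0.2438  0.018 ]
bore w1 [ 0.515  -0.2436  0.018 ]
tri [ 0.5147 -0.245   0.0218]
rim w2 [ 0.5179 -0.2443  0.036 ]
rim tri [ 0.5172 -0.2442  0.0341]
pin tri [ 0.4023 -0.2122  0.0366]
pin w1 [ 0.4042 -0.2132  0.039 ]
pin top [ 0.4009 -0.2127  0.039 ]
far-left [ 0.5897 -0.1964  0.0409]
far-right [ 0.5545 -0.3253  0.0335]
midR [ 0.4556 -0.297   0.0374]
midL [ 0.4932 -0.1678  0.0386]
nearR [ 0.3584 -0.2692  0.0374]
nearL [ 0.3962 -0.1405  0.0388]
```

Run:
```python
from h import *
import pickle
D1=pickle.load(open('d1.pkl','rb'));D2=pickle.load(open('d2.pkl','rb'))
w1,t,s=D1['wrist'],D1['top'],D1['side'];w2=D2['wrist']
yb=np.array([-.205,-.979,0]);xb=np.array([.979,-.205,0]);C=np.array([.518,-.3895,0])
tiles=[]
for d,(x0,y0) in[(w1,(265,45)),(w2,(310,45)),(t,(265,105)),(s,(315,170))]:
    k=4; a=cv2.resize(d['img'][y0:y0+75,x0:x0+100],None,fx=k,fy=k,interpolation=cv2.INTER_CUBIC)
    def pt(X,col):
        u=(proj(d,X)-[x0,y0]+.5)*k; cv2.drawMarker(a,tuple(int(v) for v in u),col,0,9,1)
    for sx in(-1,1):
        for sy in(-1,1):
            pt(C+sx*.0225*xb+sy*.036*yb+[0,0,.04],(0,255,0)); pt(C+sx*.007*xb+sy*.0175*yb+[0,0,.085],(255,0,0))
    pt(C+[0,0,.114],(0,0,255))
    tiles.append(a)
cv2.imwrite('pics/chk.png',np.vstack([np.hstack(tiles[:2]),np.hstack(tiles[2:])]))
```

```text
(no output)
```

View pics/chk.png

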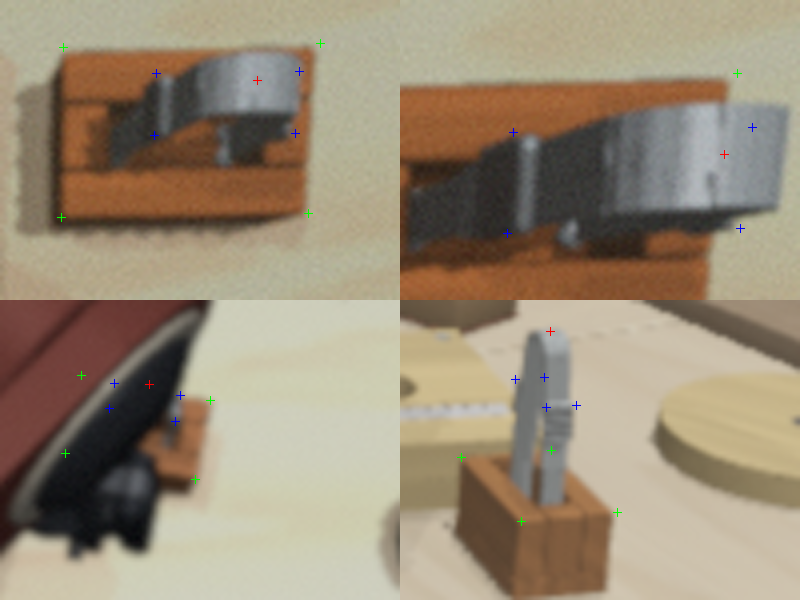

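The block and tongs model fits both wrist views to about 1–2 mm, with the tongs axis at about (0.5175, -0.389). I'll move above it.

Emit:
move_arm(
  rows=[
    [0,0,-2,0,0,-1,1],
    [0,0,-2,0,0,0,1],
    [2.8,2.2,0,0,0,0,1],
    [2.8,2.2,0,0,0,0,1],
    [2.8,2.2,0,0,0,0,1],
    [0,0,0,0,0,0,1],
    [0,0,0,0,0,0,1],
    [0,0,0,0,0,0,1],
  ],
)

```text
time: 3.02
tool_pos: [0.5197, -0.3866, 0.1722]
tool_rot: [0.001, 0.995, -0.103, 0.001]
contact_force: [-0.3, -0.0, 0.5]
gripper_width: 0.996
grasp_force: 0.0
```

```bash
cat >> h.py <<'E'
from scipy.spatial.transform import Rotation as Rn
def pose():
    S=manip.state();q=S['tool_rot'];R=Rn.from_quat([q[1],q[2],q[3],q[0]]).as_matrix();return S,np.array(S['tool_pos']),R
def to(X):
    S,p,R=pose();print('t',S['time'],'pos',np.round(p,4),'yaw_y',np.round(np.degrees(np.arctan2(R[1,1],R[0,1])),2),'tilt',np.round(R[:2,2],4),'shift cm',np.round(R.T@(np.array(X)-p)*100,2),'F',np.round(S['contact_force'],1))
E
python3 -c "
from h import *
to([.5175,-.389,.076])"
```

```text
t 3.0167 pos [ 0.5197 -0.3866  0.1722] yaw_y -101.82 tilt [ 0.0018 -0.0015] shift cm [-0.19  0.27  9.62] F [-0.3 -0.   0.5]
```

Emit:
move_arm(
  rows=[
    [-0.2,0.25,1.6,0,0,0,1],
    [0,0,2,0,0,0,1],
    [0,0,2,0,0,0,1],
    [0,0,2,0,0,0,1],
    [0,0,1.5,0,0,0,1],
    [0,0,0.5,0,0,0,1],
    [0,0,0,0,0,0,0.4],
    [0,0,0,0,0,0,0.1],
    [0,0,0,0,0,0,0.0],
    [0,0,0,0,0,0,-0.1],
    [0,0,0,0,0,0,-0.1],
    [0,0,0,0,0,0,-0.15],
    [0,0,0,0,0,0,-0.15],
    [0,0,0,0,0,0,-0.15],
  ],
)

```text
time: 4.18
tool_pos: [0.5172, -0.3885, 0.0749]
tool_rot: [0.0, 0.995, -0.103, 0.0]
contact_force: [-0.0, -0.6, 0.8]
gripper_width: 0.422
grasp_force: 0.8
```

Run:
```python
from h import *
to([.5175,-.389,.076])
w=grab('wrist');s=grab('side')
cv2.imwrite('pics/g1.png',np.hstack([cv2.resize(w['img'][150:384,130:380],(400,374)),cv2.resize(s['img'][130:270,290:440],(400,374))]))
```

```text
t 4.1833 pos [ 0.5172 -0.3885  0.0749] yaw_y -101.81 tilt [ 0.0007 -0.0009] shift cm [ 0.04  0.04 -0.11] F [-0.  -0.6  0.8]
```

View pics/g1.png

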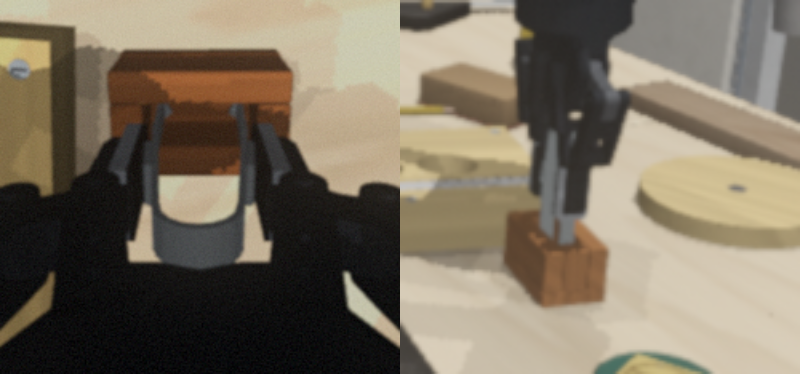

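The tongs sit centred between the pads. I'll squeeze to 33 mm, lift, and check the tongs in the hand.

Emit:
move_arm(
  rows=[
    [0,0,0,0,0,0,-0.2],
    [0,0,0,0,0,0,-0.24],
    [0,0,0,0,0,0,-0.24],
    [0,0,0,0,0,0,-0.24],
    [0,0,-0.5,0,0,0,-0.24],
    [0,0,-1.5,0,0,0,-0.24],
    [0,0,-2,0,0,0,-0.24],
    [0,0,-2,0,0,0,-0.24],
    [0,0,-2,0,0,0,-0.24],
    [0,0,0,0,0,0,-0.24],
    [0,0,0,0,0,0,-0.24],
    [0,0,0,0,0,0,-0.24],
  ],
)

```text
time: 5.28
tool_pos: [0.5163, -0.3877, 0.1533]
tool_rot: [-0.0, 0.995, -0.103, -0.001]
contact_force: [0.1, -0.4, -0.5]
gripper_width: 0.385
grasp_force: 6.6
```

Run:
```python
from h import *
to([.4023,-.2122,.16])
w=grab('wrist');s=grab('side')
S,p,R=pose()
k=4
def crop(d,x0,y0,W,H,pts,k):
    a=cv2.resize(d['img'][y0:y0+H,x0:x0+W],None,fx=k,fy=k,interpolation=cv2.INTER_CUBIC)
    for X,c in pts:
        u=(proj(d,p+R@np.array(X))-[x0,y0]+.5)*k;cv2.drawMarker(a,tuple(int(v) for v in u),c,0,11,1)
    return a
J=[((sx*.006,sy*.016,.066),(0,255,0)) for sx in(-1,1) for sy in(-1,1)]+[((sx*.007,sy*.0165,-.009),(255,0,0)) for sx in(-1,1) for sy in(-1,1)]+[((0,0,-.038),(0,0,255)),((0,0,.063),(0,0,255))]
for X,_ in J: print(np.round(proj(w,p+R@np.array(X))),np.round(proj(s,p+R@np.array(X))))
a=crop(w,190,200,130,150,J,4)[:600,:400] if 0 else crop(w,204,230,100,150,J,4)
u=proj(s,p+R@np.array([0,0,.02])).astype(int)
b=crop(s,u[0]-50,u[1]-75,100,150,J,4)
cv2.imwrite('pics/g2.png',np.hstack([a,b]))
```

```text
t 5.2833 pos [ 0.5163 -0.3877  0.1533] yaw_y -101.81 tilt [-0.0012  0.0009] shift cm [-14.75 -14.85  -0.64] F [ 0.1 -0.4 -0.5]
[232. 221.] [342. 189.]
[275. 221.] [350. 195.]
[232. 206.] [349. 188.]
[275. 206.] [356. 195.]
[219. 278.] [345. 149.]
[287. 278.] [353. 154.]
[218. 252.] [353. 149.]
[288. 252.] [361. 154.]
[253. 305.] [354. 135.]
[253. 215.] [349. 190.]
```

View pics/g2.png

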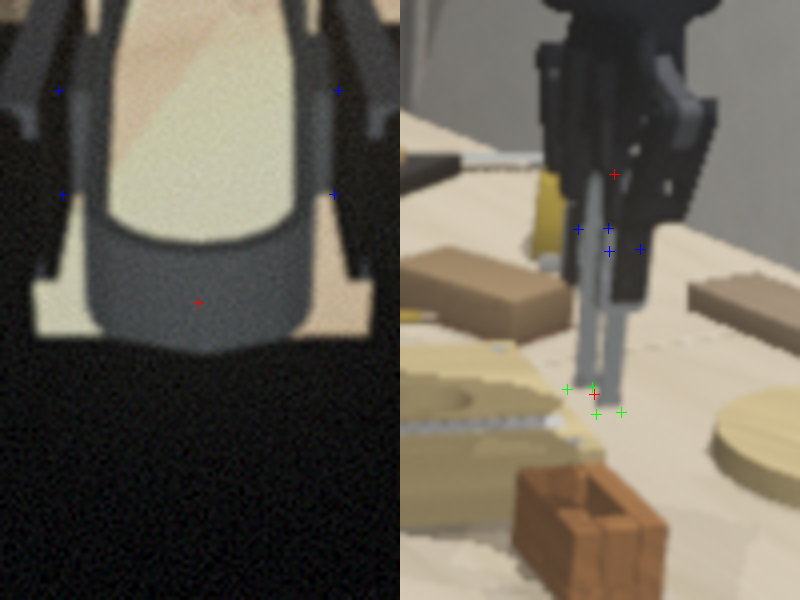

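The tongs are held straight, with the rests matching prediction and the tip about 62 mm below the TCP. Next I'll hover over the pin.

Emit:
move_arm(
  rows=[
    [-1,-1,0,0,0,0,-0.24],
    [-2.5,-2.5,0,0,0,0,-0.24],
    [-2.8,-2.8,0,0,0,0,-0.24],
    [-2.8,-2.85,0,0,0,0,-0.24],
    [-2.65,-2.7,0,0,0,0,-0.24],
    [-2,-2,0,0,0,0,-0.24],
    [-1,-1,0,0,0,0,-0.24],
    [0,0,0,0,0,0,-0.24],
    [0,0,0,0,0,0,-0.24],
    [0,0,0,0,0,0,-0.24],
    [0,0,0,0,0,0,-0.24],
  ],
)

```text
time: 6.3
tool_pos: [0.4033, -0.2134, 0.1542]
tool_rot: [-0.0, 0.995, -0.103, -0.0]
contact_force: [-0.3, -0.4, -1.5]
gripper_width: 0.384
grasp_force: 6.6
```

Run:
```python
from h import *
to([.4023,-.2122,.15])
import pickle
w=grab('wrist');s=grab('side');S,p,R=pose();pickle.dump((w,s,p,R),open('d3.pkl','wb'))
P=np.array([.4023,-.2122,.039])
def crop(d,x0,y0,W,H,k):
    a=cv2.resize(d['img'][y0:y0+H,x0:x0+W],None,fx=k,fy=k,interpolation=cv2.INTER_CUBIC)
    for X,c in[(P,(0,0,255)),(p+R@[0,0,.062],(0,255,0))]:
        u=proj(d,X);print(np.round(u,1));u=(u-[x0,y0]+.5)*k;cv2.drawMarker(a,tuple(int(v) for v in u),c,0,9,1)
    return a
a=crop(w,204,140,100,120,4);u=proj(s,P).astype(int);print(u)
b=crop(s,u[0]-50,u[1]-80,100,120,4)
cv2.imwrite('pics/g3.png',np.hstack([a,b]))
```

```text
t 6.3 pos [ 0.4033 -0.2134  0.1542] yaw_y -101.84 tilt [-0.0002  0.    ] shift cm [-0.12 -0.09  0.42] F [-0.3 -0.4 -1.5]
[253.1 196.9]
[254.  215.3]
[251 192]
[251.3 192.6]
[252.1 168.1]
```

View pics/g3.png

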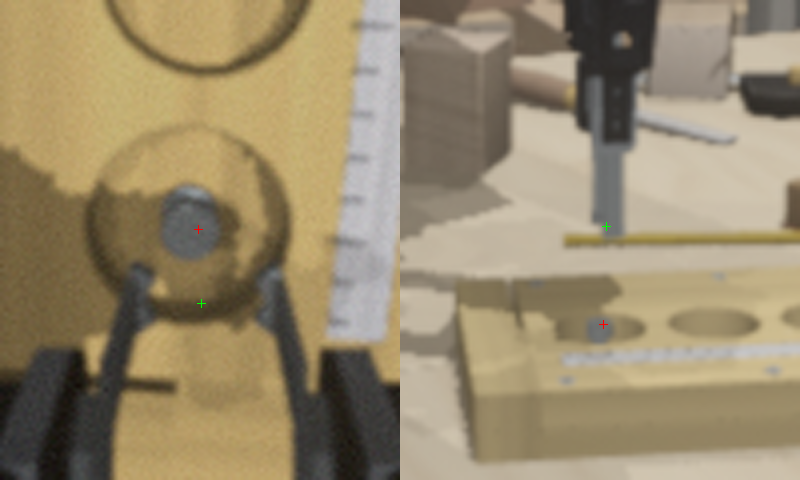

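The wrist crop shows the pin head at about (188,228) and the jaws at about (140,295) and (272,300). In the side crop the pin is at (598,331) and the jaws at about (609,235). The pin lies a few mm towards tool -y. That was the tenth picture, so from here I measure numerically.

```bash
cat >> h.py <<'E'
def gray_blobs(d,x0,x1,y0,y1,smax,vmin=0,vmax=255,amin=12):
    h=cv2.cvtColor(cv2.GaussianBlur(d['img'],(3,3),0),cv2.COLOR_BGR2HSV)[y0:y1,x0:x1]
    m=((h[...,1]<smax)&(h[...,2]>=vmin)&(h[...,2]<=vmax)).astype(np.uint8)
    n,l,st,ce=cv2.connectedComponentsWithStats(m)
    return [(st[i].tolist()[4],[st[i][0]+x0,st[i][0]+x0+st[i][2]-1,st[i][1]+y0,st[i][1]+y0+st[i][3]-1],np.round(ce[i]+[x0,y0],1).tolist()) for i in range(1,n) if st[i][4]>=amin]
E
python3 - <<'E'
from h import *
import pickle
w,s,p,R=pickle.load(open('d3.pkl','rb'))
for sm in(60,75,90): print('w',sm,gray_blobs(w,225,280,170,250,sm))
for sm in(50,70): print('s',sm,gray_blobs(s,235,275,180,205,sm,0,255,4))
h=cv2.cvtColor(w['img'],cv2.COLOR_BGR2HSV)
for r in(190,196,200,212,216):
    print(r,'S',h[r,228:284,1].tolist())
E
```

```text
w 60 [(217, [np.int32(244), np.int32(258), np.int32(186), np.int32(204)], [251.0, 195.4]), (265, [np.int32(225), np.int32(242), np.int32(206), np.int32(249)], [233.1, 228.0]), (198, [np.int32(268), np.int32(279), np.int32(206), np.int32(249)], [274.3, 223.3])]
w 75 [(237, [np.int32(244), np.int32(258), np.int32(186), np.int32(204)], [251.0, 195.3]), (228, [np.int32(268), np.int32(279), np.int32(205), np.int32(249)], [274.2, 223.2]), (302, [np.int32(225), np.int32(242), np.int32(206), np.int32(249)], [233.2, 227.7])]
w 90 [(259, [np.int32(244), np.int32(259), np.int32(186), np.int32(205)], [251.1, 195.4]), (346, [np.int32(225), np.int32(243), np.int32(205), np.int32(249)], [233.5, 227.1]), (267, [np.int32(267), np.int32(279), np.int32(205), np.int32(249)], [274.1, 223.2])]
s 50 [(36, [np.int32(248), np.int32(253), np.int32(191), np.int32(197)], [250.4, 194.0]), (126, [np.int32(241), np.int32(274), np.int32(199), np.int32(203)], [257.6, 200.8])]
s 70 [(52, [np.int32(235), np.int32(269), np.int32(180), np.int32(183)], [247.8, 180.5]), (241, [np.int32(240), np.int32(274), np.int32(191), 
[... 652 characters left out ...]
 14, 3, 16, 10, 0, 8, 3, 10, 3, 13, 13, 6, 21, 66, 94, 106, 117, 113, 115, 115, 110, 116, 112, 118, 113, 109, 112, 104, 104, 97, 108, 115, 113, 112, 109, 109, 109, 105, 109]
212 S [119, 110, 112, 116, 110, 96, 85, 18, 33, 13, 8, 0, 34, 79, 108, 113, 110, 115, 118, 110, 109, 119, 114, 115, 117, 115, 112, 121, 111, 114, 118, 119, 116, 125, 108, 118, 116, 111, 109, 85, 71, 23, 5, 3, 3, 18, 40, 79, 104, 104, 113, 111, 112, 106, 108, 117]
216 S [116, 118, 114, 120, 105, 88, 54, 20, 23, 28, 9, 11, 23, 35, 88, 120, 111, 114, 112, 105, 109, 111, 111, 108, 109, 118, 119, 108, 116, 122, 113, 118, 96, 118, 99, 122, 106, 105, 112, 116, 93, 58, 22, 6, 13, 13, 8, 28, 73, 100, 111, 109, 106, 112, 109, 109]
```

Emit:
move_arm(
  rows=[
    [-0.18,-0.3,0,0,0,0,-0.24],
    [0,0,1,0,0,0,-0.24],
    [0,0,1.5,0,0,0,-0.24],
    [0,0,1,0,0,0,-0.24],
    [0,0,0.5,0,0,0,-0.24],
    [0,0,0,0,0,0,-0.24],
    [0,0,0,0,0,0,-0.24],
    [0,0,0,0,0,0,-0.24],
    [0,0,0,0,0,0,-0.24],
  ],
)

```text
time: 7.15
tool_pos: [0.4022, -0.2096, 0.1151]
tool_rot: [0.0, 0.995, -0.103, 0.001]
contact_force: [0.1, 0.2, -1.0]
gripper_width: 0.385
grasp_force: 6.6
```

Run:
```python
from h import *
to([.401,-.2105,.0885])
w=grab('wrist')
print(gray_blobs(w,215,295,165,250,75))
S,p,R=pose();print(proj(w,p+R@[0,0,.062]),proj(w,[p[0],p[1],.039]))
h=cv2.cvtColor(w['img'],cv2.COLOR_BGR2HSV)
for r in(200,206,212,218):print(r,''.join('#' if v<70 else '.' for v in h[r,220:290,1]))
```

```text
t 7.15 pos [ 0.4022 -0.2096  0.1151] yaw_y -101.8 tilt [ 0.0013 -0.0009] shift cm [-0.11  0.11  2.66] F [ 0.1  0.2 -1. ]
[(334, [np.int32(247), np.int32(264), np.int32(195), np.int32(217)], [254.8, 206.2]), (499, [np.int32(215), np.int32(242), np.int32(206), np.int32(249)], [228.4, 231.2]), (360, [np.int32(268), np.int32(288), np.int32(206), np.int32(249)], [276.8, 228.7]), (130, [np.int32(286), np.int32(294), np.int32(227), np.int32(249)], [291.3, 236.4])]
[254.01177655 215.18923688] [253.9609112  209.18849798]
200 ...........................################...........................
206 .................###.......#################.......###................
212 ...............#######.....#################....########..............
218 .............##########.........................##########............
```

Emit:
move_arm(
  rows=[
    [0,0,0.6,0,0,0,-0.24],
    [0,0,0.6,0,0,0,-0.24],
    [0,0,0.6,0,0,0,-0.24],
    [0,0,0.6,0,0,0,-0.24],
    [0,0,0.2,0,0,0,-0.24],
    [0,0,0,0,0,0,-0.24],
    [0,0,0,0,0,0,-0.24],
    [0,0,0,0,0,0,-0.24],
  ],
)

```text
time: 7.87
tool_pos: [0.4019, -0.2094, 0.0885]
tool_rot: [0.0, 0.995, -0.103, 0.0]
contact_force: [-0.6, -0.5, -1.2]
gripper_width: 0.384
grasp_force: 6.6
```

Run:
```python
from h import *
to([.4022,-.2096,.0888])
```

```text
t 7.8667 pos [ 0.4019 -0.2094  0.0885] yaw_y -101.8 tilt [ 0.0003 -0.0002] shift cm [ 0.03  0.02 -0.03] F [-0.6 -0.5 -1.2]
```

Emit:
move_arm(
  rows=[
    [0,0,0,0,0,0,-0.28],
    [0,0,0,0,0,0,-0.3],
    [0,0,0,0,0,0,-0.32],
    [0,0,0,0,0,0,-0.34],
    [0,0,0,0,0,0,-0.36],
    [0,0,0,0,0,0,-0.4],
    [0,0,0,0,0,0,-0.5],
    [0,0,0,0,0,0,-0.5],
    [0,0,0,0,0,0,-0.5],
  ],
)

```text
time: 8.62
tool_pos: [0.4019, -0.2094, 0.0885]
tool_rot: [0.0, 0.995, -0.103, 0.0]
contact_force: [-0.5, 0.1, 0.0]
gripper_width: 0.312
grasp_force: 59.0
```

Emit:
move_arm(
  rows=[
    [0,0,-0.1,0,0,0,-0.5],
    [0,0,-0.1,0,0,0,-0.5],
    [0,0,-0.1,0,0,0,-0.5],
    [0,0,0,0,0,0,-0.5],
  ],
)

```text
time: 8.95
tool_pos: [0.4014, -0.2088, 0.0909]
tool_rot: [-0.0, 0.995, -0.103, -0.0]
contact_force: [-0.5, 0.8, -2.7]
gripper_width: 0.316
grasp_force: 59.3
```

Emit:
move_arm(
  rows=[
    [0,0,-0.1,0,0,0,-0.5],
    [0,0,-0.1,0,0,0,-0.5],
    [0,0,-0.1,0,0,0,-0.5],
    [0,0,-0.1,0,0,0,-0.5],
    [0,0,0,0,0,0,-0.5],
  ],
)

```text
time: 9.37
tool_pos: [0.4019, -0.2092, 0.0958]
tool_rot: [-0.0, 0.995, -0.103, 0.0]
contact_force: [-0.4, 1.1, -1.1]
gripper_width: 0.313
grasp_force: 59.6
```

Emit:
move_arm(
  rows=[
    [0,0,-0.4,0,0,0,-0.5],
    [0,0,-0.6,0,0,0,-0.5],
    [0,0,-0.8,0,0,0,-0.5],
    [0,0,-0.8,0,0,0,-0.5],
    [0,0,-0.8,0,0,0,-0.5],
    [0,0,-0.6,0,0,0,-0.5],
    [0,0,0,0,0,0,-0.5],
    [0,0,0,0,0,0,-0.5],
    [0,0,0,0,0,0,-0.5],
  ],
)

```text
time: 10.12
tool_pos: [0.4016, -0.2091, 0.1351]
tool_rot: [-0.0, 0.995, -0.103, -0.0]
contact_force: [1.6, 0.1, -0.8]
gripper_width: 0.313
grasp_force: 59.5
```

Run:
```python
from h import *
import pickle
to([.515,-.2437,.1358])
w=grab('wrist');s=grab('side');S,p,R=pose();pickle.dump((w,s,p,R),open('d4.pkl','wb'))
h=cv2.cvtColor(w['img'],cv2.COLOR_BGR2HSV)
for r in range(178,236,2):print(r,''.join('#' if v<70 else '.' for v in h[r,215:295,1]))
h=cv2.cvtColor(s['img'],cv2.COLOR_BGR2HSV);print(proj(s,p+R@[0,0,.062]),proj(s,[.4015,-.2105,.039]))
for r in range(160,204):print(r,''.join('#' if v<60 else '.' for v in h[r,225:280,1]))
```

```text
t 10.1167 pos [ 0.4016 -0.2091  0.1351] yaw_y -101.8 tilt [-0.0003  0.0002] shift cm [11.81  1.07 -0.08] F [ 1.6  0.1 -0.8]
178 ................................................................................
180 ................................................................................
182 ................................................................................
184 ................................................................................
186 ................................................................................
188 ................................................................................
190 ................................................................................
192 .......................................#.####...................................
194 ..........................................####..................................
196 ................................................................................
198 ................................................................................
200 .....................................
[... 3484 characters left out ...]
........................................
193 .......................................................
194 .......................................................
195 .......................................................
196 .......................................................
197 .......................................................
198 ..................................................#####
199 ............................###########################
200 ................#######################################
201 ................#######################################
202 ................##################################.....
203 .................###########...........................
```

The pin is drawn and held: its shank hangs below the jaws and the hole is empty. I'll move to hover over the large hole, turned to line up with the jig.

Emit:
move_arm(
  rows=[
    [0,0,-1,0,0,0,-0.5],
    [1,0.1,-1.5,0,0,0,-0.5],
    [2,0.15,0,0,0,0,-0.5],
    [2.5,0.2,0,0,0,0,-0.5],
    [2.5,0.2,0,0,0,0,-0.5],
    [2,0.15,0,0,0,0,-0.5],
    [1.77,0.15,0,0,0,0,-0.5],
    [0,0,0,0,0,2.1,-0.5],
    [0,0,0,0,0,2.1,-0.5],
    [0,0,0,0,0,0,-0.5],
    [0,0,0,0,0,0,-0.5],
    [0,0,0,0,0,0,-0.5],
  ],
)

```text
time: 11.22
tool_pos: [0.5149, -0.2426, 0.1605]
tool_rot: [-0.0, 0.99, -0.139, -0.0]
contact_force: [0.6, -0.0, -1.4]
gripper_width: 0.315
grasp_force: 59.5
```

Run:
```python
from h import *
import pickle
to([.5148,-.2425,.16])
w=grab('wrist');s=grab('side');S,p,R=pose();pickle.dump((w,s,p,R),open('d5.pkl','wb'))
h=cv2.cvtColor(cv2.GaussianBlur(w['img'],(3,3),0),cv2.COLOR_BGR2HSV)
for z in(.018,.036): print(z,proj(w,[p[0],p[1],z]),proj(w,[p[0],p[1],z]+R[:,0]*.01)-proj(w,[p[0],p[1],z]))
print('foot',proj(w,p+R@[0,0,.087]))
for r in range(160,216,1):print(r,''.join('#' if v<12 else '+' if v<25 else '-' if v<60 else '.' for v in h[r,215:295,1]),''.join('%2x'%(v//16) for v in h[r,240:270,2]))
```

```text
t 11.2167 pos [ 0.5149 -0.2426  0.1605] yaw_y -105.96 tilt [-0.0001  0.    ] shift cm [-0.01 -0.    0.05] F [ 0.6 -0.  -1.4]
0.018 [254.04058412 188.43510728] [ 3.69460928e-03 -9.63082827e+00]
0.036 [254.02795664 193.01582196] [ 3.81535969e-03 -1.02418579e+01]
foot [253.99979342 204.8598945 ]
160 .............................................................................-##  c c c c c c c c c c c c c c c c c c c c c c c c c c c c c c
161 .............................................................................-##  c c c c c c c c c c c c c c c c c c c c c c c c c c c c c c
162 .............................................................................-##  c c c c c c c c c c c c c c c c c c c c c c c c c c c c c c
163 .............................................................................-##  c c c c c c c c c c c c c c c c c c c c c c c c c c c c c c
164 .............................................................................-##  c c c c c c c c c c c c b b c c c c c c c c c c c c c c c c
165 ........................................................................
[... 6669 characters left out ...]
...-+#####+###############-.......................-####  7 6 5 4 3 4 4 5 4 4 4 4 4 4 4 5 5 5 4 4 4 4 4 4 4 4 4 6 8 a
212 ............................-++####################-.......................-####  8 7 5 4 3 4 4 4 4 4 4 4 4 5 5 6 6 6 5 5 4 4 4 4 4 4 4 6 8 a
213 ............................-+++#########++#######++-......................-####  8 6 5 4 3 3 4 4 4 4 4 5 5 5 6 7 7 7 6 5 4 4 4 4 4 3 4 5 8 a
214 ...........................--+++++#######+#######+++-......................-####  7 6 4 3 3 3 3 4 4 4 4 5 5 6 6 6 7 7 6 5 5 5 4 4 3 3 4 4 7 9
215 ...........................-++++#################+++-......................-####  7 5 4 3 3 3 3 4 4 4 5 5 5 5 5 6 6 6 6 5 5 5 4 4 4 3 3 4 6 8
```

The bore is at column 254, row about 187.3. That puts it about 1 mm ahead of the TCP axis along tool x and centred in y. I'll descend gently and feel for it.

Emit:
move_arm(
  rows=[
    [0.08,-0.03,1,0,0,0,-0.5],
    [0,0,1.5,0,0,0,-0.5],
    [0,0,1,0,0,0,-0.5],
    [0,0,0.9,0,0,0,-0.5],
    [0,0,0.4,0,0,0,-0.5],
    [0,0,0.1,0,0,0,-0.5],
    [0,0,0.1,0,0,0,-0.5],
    [0,0,0.1,0,0,0,-0.5],
    [0,0,0.1,0,0,0,-0.5],
    [0,0,0.1,0,0,0,-0.5],
    [0,0,0,0,0,0,-0.5],
    [0,0,0,0,0,0,-0.5],
  ],
)

```text
time: 12.32
tool_pos: [0.516, -0.2426, 0.1075]
tool_rot: [0.0, 0.99, -0.139, 0.0]
contact_force: [0.1, -0.1, -1.0]
gripper_width: 0.317
grasp_force: 59.5
```

Emit:
move_arm(
  rows=[
    [0,0,0.1,0,0,0,-0.5],
    [0,0,0.1,0,0,0,-0.5],
    [0,0,0.05,0,0,0,-0.5],
    [0,0,0.05,0,0,0,-0.5],
    [0,0,0,0,0,0,-0.5],
    [0,0,0,0,0,0,-0.5],
  ],
)

```text
time: 12.82
tool_pos: [0.5158, -0.2425, 0.1042]
tool_rot: [-0.0, 0.99, -0.139, -0.0]
contact_force: [-0.6, 0.4, -0.6]
gripper_width: 0.318
grasp_force: 59.5
```

Emit:
move_arm(
  rows=[
    [0,0,0.05,0,0,0,-0.5],
    [0,0,0.05,0,0,0,-0.5],
    [0,0,0.05,0,0,0,-0.5],
    [0,0,0.05,0,0,0,-0.5],
    [0,0,0,0,0,0,-0.5],
    [0,0,0,0,0,0,-0.5],
  ],
)

```text
time: 13.32
tool_pos: [0.5158, -0.2425, 0.1022]
tool_rot: [-0.0, 0.99, -0.139, -0.0]
contact_force: [0.1, -0.1, -1.2]
gripper_width: 0.316
grasp_force: 59.5
```

Emit:
move_arm(
  rows=[
    [0,0,0.05,0,0,0,-0.5],
    [0,0,0.05,0,0,0,-0.5],
    [0,0,0.05,0,0,0,-0.5],
    [0,0,0.05,0,0,0,-0.5],
    [0,0,0.05,0,0,0,-0.5],
    [0,0,0,0,0,0,-0.5],
    [0,0,0,0,0,0,-0.5],
  ],
)

```text
time: 13.9
tool_pos: [0.5158, -0.2425, 0.0997]
tool_rot: [-0.0, 0.99, -0.139, -0.0]
contact_force: [0.0, -0.2, -0.0]
gripper_width: 0.308
grasp_force: 59.5
```

Emit:
move_arm(
  rows=[
    [0,0,0.05,0,0,0,-0.5],
    [0,0,0.05,0,0,0,-0.5],
    [0,0,0.05,0,0,0,-0.5],
    [0,0,0.05,0,0,0,-0.5],
    [0,0,0,0,0,0,-0.5],
    [0,0,0,0,0,0,-0.5],
  ],
)

```text
time: 14.4
tool_pos: [0.5158, -0.2425, 0.0977]
tool_rot: [-0.0, 0.99, -0.139, -0.0]
contact_force: [0.3, 0.4, -0.9]
gripper_width: 0.307
grasp_force: 59.5
```

Emit:
move_arm(
  rows=[
    [0,0,0.05,0,0,0,-0.5],
    [0,0,0.05,0,0,0,-0.5],
    [0,0,0.05,0,0,0,-0.5],
    [0,0,0.05,0,0,0,-0.5],
    [0,0,0,0,0,0,-0.5],
  ],
)

```text
time: 14.82
tool_pos: [0.5161, -0.2425, 0.0961]
tool_rot: [-0.0, 0.99, -0.139, 0.0]
contact_force: [0.4, 1.2, 1.0]
gripper_width: 0.317
grasp_force: 59.6
```

Run:
```python
from h import *
to([.515,-.2437,.088])
s=grab('side');S,p,R=pose()
h=cv2.cvtColor(s['img'],cv2.COLOR_BGR2HSV);print(proj(s,p+R@[0,0,.062]),proj(s,p+R@[0,0,.087]),proj(s,p+R@[0,0,.072]))
c=int(proj(s,p)[0])
for r in range(162,200):print(r,''.join('#' if v<60 else '.' for v in h[r,c-25:c+25,1]))
```

```text
t 14.8167 pos [ 0.5161 -0.2425  0.0961] yaw_y -106.0 tilt [0.0006 0.0001] shift cm [-0.08  0.15  0.81] F [0.4 1.2 1. ]
[306.83185496 191.86963466] [306.26609599 202.89468887] [306.60429834 196.30407446]
162 ###############...################................
163 ###############...################................
164 ###############...################................
165 ###############...################................
166 ###############...################................
167 ##############....################................
168 ##############.....###############................
169 ###..................############.................
170 .....................############.................
171 ......................###########.................
172 .....................############.................
173 #################################.................
174 #################################.................
175 ##################################................
176 #####################################.............
177 ####################################..............
178 #############
[... 492 characters left out ...]
...........#######......................
188 .....................########.....................
189 .....................########.....................
190 .....................########.....................
191 .....................########.....................
192 .....................########.....................
193 .....................########.....................
194 .....................#######......................
195 ......................#####.......................
196 ..................................################
197 ..............####################################
198 ##################################################
199 ##################################################
```

Emit:
move_arm(
  rows=[
    [0,0,0.05,0,0,0,-0.5],
    [0,0,0.05,0,0,0,-0.5],
    [0,0,0.05,0,0,0,-0.5],
    [0,0,0,0,0,0,-0.5],
  ],
)

```text
time: 15.2
tool_pos: [0.5159, -0.2423, 0.0942]
tool_rot: [-0.0, 0.99, -0.139, -0.0]
contact_force: [0.4, 2.3, 1.2]
gripper_width: 0.317
grasp_force: 59.8
```

Emit:
move_arm(
  rows=[
    [0,0,0.05,0,0,0,-0.5],
    [0,0,0.05,0,0,0,-0.5],
    [0,0,0.05,0,0,0,-0.5],
    [0,0,0.05,0,0,0,-0.5],
    [0,0,0,0,0,0,-0.5],
  ],
)

```text
time: 15.62
tool_pos: [0.5157, -0.2423, 0.0919]
tool_rot: [-0.0, 0.99, -0.139, -0.0]
contact_force: [1.2, 2.1, 0.6]
gripper_width: 0.31
grasp_force: 59.9
```

Emit:
move_arm(
  rows=[
    [0,0,0.05,0,0,0,-0.5],
    [0,0,0.05,0,0,0,-0.5],
    [0,0,0.05,0,0,0,-0.5],
    [0,0,0.05,0,0,0,-0.5],
    [0,0,0,0,0,0,-0.5],
  ],
)

```text
time: 16.03
tool_pos: [0.5154, -0.2426, 0.0896]
tool_rot: [0.0, 0.99, -0.139, -0.0]
contact_force: [1.7, 1.1, -1.8]
gripper_width: 0.315
grasp_force: 59.6
```

Emit:
move_arm(
  rows=[
    [0,0,0.05,0,0,0,-0.5],
    [0,0,0.05,0,0,0,-0.5],
    [0,0,0.05,0,0,0,-0.5],
    [0,0,0,0,0,0,-0.5],
  ],
)

```text
time: 16.37
tool_pos: [0.5158, -0.2428, 0.0887]
tool_rot: [0.0, 0.99, -0.139, -0.0]
contact_force: [0.5, 0.9, -1.9]
gripper_width: 0.309
grasp_force: 59.5
```

Emit:
move_arm(
  rows=[
    [0,0,0.04,0,0,0,-0.5],
    [0,0,0.04,0,0,0,-0.5],
    [0,0,0.04,0,0,0,-0.5],
    [0,0,0,0,0,0,-0.5],
    [0,0,0,0,0,0,-0.5],
  ],
)

```text
time: 16.78
tool_pos: [0.5162, -0.2428, 0.0883]
tool_rot: [0.0, 0.99, -0.139, 0.0]
contact_force: [-1.3, 1.6, 3.7]
gripper_width: 0.313
grasp_force: 59.8
```

Emit:
move_arm(
  rows=[
    [0,0,0.04,0,0,0,-0.5],
    [0,0,0.04,0,0,0,-0.5],
    [0,0,0.04,0,0,0,-0.5],
    [0,0,0,0,0,0,-0.5],
    [0,0,0,0,0,0,-0.5],
  ],
)

```text
time: 17.2
tool_pos: [0.5167, -0.243, 0.088]
tool_rot: [0.0, 0.99, -0.139, 0.001]
contact_force: [-1.8, 1.0, 7.4]
gripper_width: 0.313
grasp_force: 60.1
```

Run:
```python
from h import *
to([.515,-.2437,.088])
for f in range(1):
    w=grab('wrist');s=grab('side')
S,p,R=pose();print(S['ft_torque'])
h=cv2.cvtColor(w['img'],cv2.COLOR_BGR2HSV)
for r in range(180,232,2):print(r,''.join('#' if v<60 else '.' for v in h[r,215:295,1]),''.join('%x'%(v//16) for v in h[r,235:275,2]))
for z in(.039,.036,.018):print(z,proj(w,[p[0],p[1],z]))
h=cv2.cvtColor(s['img'],cv2.COLOR_BGR2HSV);print(proj(s,p+R@[0,0,.062]),proj(s,[p[0],p[1],.039]),proj(s,[p[0],p[1],.048]))
for r in range(184,198):print(r,''.join('#' if v<60 else '.' for v in h[r,282:332,1]),''.join('%x'%(v//16) for v in h[r,295:322,2]))
```

```text
t 17.2 pos [ 0.5167 -0.243   0.088 ] yaw_y -106.0 tilt [ 0.0017 -0.0011] shift cm [-0.15  0.11  0.  ] F [-1.8  1.   7.4]
[ 0.344657    0.34976355 -0.02762832]
180 ................................................................................ cccccccccccccccccccccccccccccccccccccccc
182 ................................................................................ cccccccccccccccccccccccccccccccccccccccc
184 ................................................................................ cccccccccccccccccccccccccccccccccccccccc
186 .................................############................................... ccccccccbbbaababbaabbbbbbbbaabbccccccccc
188 ..........................##########################............................ ccbbbaaaabbbcccccbcccccccccbbbaaaabbcccc
190 .......................################################......................... ba989aabbbcccccccbbcccccccccccbbba889abc
192 .......................################################......................... ba989bccbcbcccccccbbcccccccccccccba89988
194 .......................################################
[... 2982 characters left out ...]
........ 877888888766677789999abbccc
190 ......................########.................... 87788888876667778988889abcc
191 ......................########.................... a87888888666777789888778bcc
192 ......................########.................... ba9888888766777789888778acc
193 ......................########.................... bba98888876677778988888abcc
194 ......................#######..................... bbba88888766777789999abbccc
195 .......................######..................... bbbb9777776777779abbbbbcccc
196 ..........................##.......############### bbbb9777777777789abbbbbbbbb
197 ..............#################################### aaaaa99899988999aaabbbbbbbb
```

Emit:
move_arm(
  rows=[
    [0,0,0.05,0,0,0,-0.5],
    [0,0,0.05,0,0,0,-0.5],
    [0,0,0.05,0,0,0,-0.5],
    [0,0,0,0,0,0,-0.5],
    [0,0,0,0,0,0,-0.5],
  ],
)

```text
time: 17.72
tool_pos: [0.5172, -0.2431, 0.0875]
tool_rot: [0.0, 0.99, -0.139, 0.001]
contact_force: [-1.9, 2.8, 10.7]
gripper_width: 0.311
grasp_force: 60.1
```

Emit:
move_arm(
  rows=[
    [0,0,0.05,0,0,0,-0.5],
    [0,0,0.05,0,0,0,-0.5],
    [0,0,0.05,0,0,0,-0.5],
    [0,0,0,0,0,0,-0.5],
    [0,0,0,0,0,0,-0.5],
  ],
)

```text
time: 18.13
tool_pos: [0.5173, -0.2431, 0.0863]
tool_rot: [0.0, 0.99, -0.139, 0.002]
contact_force: [-3.3, 3.2, 12.1]
gripper_width: 0.314
grasp_force: 59.0
```

Run:
```python
from h import *
import pickle
w5,s5,p5,R5=pickle.load(open('d5.pkl','rb'));w4,s4,p4,R4=pickle.load(open('d4.pkl','rb'))
w=grab('wrist');s=grab('side');S,p,R=pose();pickle.dump((w,s,p,R),open('d6.pkl','wb'))
g=lambda d:cv2.cvtColor(d['img'],cv2.COLOR_BGR2GRAY).astype(np.float32)
for n,(y0,y1,x0,x1) in dict(bow=(280,330,215,295),rest=(245,285,205,245),armtip=(225,250,225,250),armtipR=(225,250,262,284)).items():
    for nm,a in(('d4',w4),('d5',w5)):
        (dx,dy),rr=cv2.phaseCorrelate(g(a)[y0:y1,x0:x1],g(w)[y0:y1,x0:x1],cv2.createHanningWindow((x1-x0,y1-y0),cv2.CV_32F));print(n,nm,round(dx,2),round(dy,2),round(rr,2))
for nm,d in(('d4',w4),('d5',w5),('now',w)):
    G=cv2.GaussianBlur(g(d),(3,3),0);print(nm)
    for r in range(204,250,2):print(r,' '.join('%3d'%v for v in G[r,238:274:2]))
```

```text
bow d4 -0.06 0.01 0.73
bow d5 0.04 -0.09 0.74
rest d4 0.02 0.29 1.04
rest d5 0.24 0.04 0.77
armtip d4 1.01 0.37 0.94
armtip d5 1.01 0.86 0.69
armtipR d4 -0.47 1.09 0.67
armtipR d5 -0.43 0.35 0.75
d4
204 108 108 104  99  94  85  78  86  87  78  80  90  83  77  77  86 118 135
206 101 106 102  85  69  66  75  93  97  94  89  75  72  70  76  98 126 122
208  97 105  98  80  79  72  68  76  76  76  77  70  78  81  79 104 124 102
210  94 103  91  66  81  80  62  60  62  62  62  68  82  75  68  93 105  86
212  82  93  74  59  71  71  68  76  81  78  72  64  66  63  61  75  83  73
214  63  71  61  56  58  67  83  93  95  93  92  83  69  60  60  65  72  66
216  59  59  55  53  59  74  86  90  87  89  94  94  84  65  58  63  62  60
218  59  56  53  52  66  76  77  78  78  83  87  90  94  76  58  59  61  62
220  71  56  50  54  69  76  76  74  77  77  78  85  90  79  60  59  62  69
222  73  56  51  54  71  77  78  77  76  76  76  77  79  73  58  57  63  74
224  61  50  50  62  83  80  77  79  77  77  77  77  77  73  57  58  58  69
226  54  51  51  87 116  89  78  79  77  79  77  80  94 108  70  
[... 3649 characters left out ...]
  69  51  53  59
232  51  52  66  90  94  92  91  86  82  84  91  94  95  95  78  53  53  58
234  49  51  74  92  95  94  92  91  91 103 119 109  98  95  83  58  52  58
236  49  57  84  95  96  94  93  93  96 125 152 148 127 100  90  66  51  55
238  48  61  88  98 104 100 100 101 112 150 165 176 162 120  93  71  51  53
240  49  59  75  85  94  99 102 106 136 158 163 164 144 100  76  65  52  51
242  48  56  59  63  70  74  76  83 109 116 106  92  77  65  61  60  53  50
244  49  59  59  59  60  62  64  63  66  65  61  60  61  61  61  61  54  48
246  53  60  60  59  59  60  61  61  62  62  61  62  61  60  60  60  56  49
248  58  63  61  60  59  59  60  62  62  59  61  59  58  59  61  70  75  55
```

Bow and rests have not shifted in the hand, and the head is within its 3 mm neck slack. With the TCP at 0.0863 the pin must therefore be home (the ball stop would read about 0.097). I'll relieve the push and open.

Emit:
move_arm(
  rows=[
    [0,0,-0.1,0,0,0,-0.5],
    [0,0,-0.1,0,0,0,-0.5],
    [0,0,-0.05,0,0,0,-0.5],
    [0,0,0,0,0,0,-0.4],
    [0,0,0,0,0,0,-0.35],
    [0,0,0,0,0,0,-0.3],
    [0,0,0,0,0,0,-0.26],
    [0,0,0,0,0,0,-0.24],
    [0,0,0,0,0,0,-0.24],
    [0,0,0,0,0,0,-0.24],
    [0,0,0,0,0,0,-0.24],
  ],
)

```text
time: 19.15
tool_pos: [0.5154, -0.2423, 0.0852]
tool_rot: [-0.0, 0.99, -0.139, -0.001]
contact_force: [0.1, -1.0, 0.1]
gripper_width: 0.38
grasp_force: 6.7
```

Run:
```python
from h import *
to([.5158,-.2425,.088])
w=grab('wrist');S,p,R=pose()
h=cv2.cvtColor(cv2.GaussianBlur(w['img'],(3,3),0),cv2.COLOR_BGR2GRAY)
for r in range(196,240,2):print(r,' '.join('%3d'%v for v in h[r,226:286:2]))
print(proj(w,[p[0],p[1],.039]),proj(w,[p[0],p[1],.048]))
```

```text
t 19.15 pos [ 0.5154 -0.2423  0.0852] yaw_y -106.01 tilt [-0.0011  0.0007] shift cm [ 0.04  0.01 -0.28] F [ 0.1 -1.   0.1]
196 169 155 156 162 164 162 147 175 192 192 192 195 194 189 188 195 194 194 197 198 196 189 151 143 149 128 119 118 149 175
198 147 150 158 165 175 170 151 175 192 190 192 192 193 188 189 194 193 195 196 198 196 188 151 144 163 165 142 116 126 160
200 114 141 155 162 175 172 151 175 191 191 191 193 192 190 191 195 193 194 195 197 195 188 150 143 165 172 153 116 113 132
202  93 114 135 155 173 173 149 173 191 191 191 193 188 177 176 190 191 193 195 196 194 185 146 143 166 171 161 124 112 114
204  87  90 102 125 151 159 123 132 165 180 178 165 141 122 130 145 153 175 189 185 176 153 119 128 156 171 167 131 110 107
206  87  91 102 113 119 109  86  83 106 130 127 108 106 132 138 128 116 129 138 131 123 108  84  92 123 160 171 142 111 105
208  87  91 103 112 112  98  89  79  78  97  99  92 105 112 103  96  95 101  92  99 100  87 102 115 106 118 148 135 110 107
210  86  91 101 111 104  76  79  95  92  93  87  87  80  74  67  72  71  75  79  91  97  95 121 110  80  90 1
[... 1106 characters left out ...]
  57  56  61  63  55  39
230  50  58  56  53  49  67  78  89  96  95  95  92  88  84  82  83  85  92  94  97  95  93  79  75  59  54  61  63  55  38
232  45  58  54  51  52  71  80  89  95  94  96  96  95  92  91  92  94  96  97  95  96  90  75  77  64  53  61  62  54  33
234  45  57  55  50  53  70  79  88  96  94  94  95  94  94  93  96  96  96 101 108 107  92  72  71  61  52  60  62  53  35
236  46  56  55  50  51  60  66  80  89  93  95  95  95  94  93  95  95 105 135 146 126  87  68  64  60  54  60  61  54  37
238  52  55  56  52  54  60  60  65  71  80  88  90  92  92  94  95  92 101 126 117  88  67  65  63  61  54  56  59  56  46
[253.98898146 222.8731775 ] [253.97255908 228.03534143]
```

The head's lower edge at row ~230 fits a top at 0.039 m or lower, not the 0.048 m of the ball stop, so the pin is home. I'll withdraw.

Emit:
move_arm(
  rows=[
    [0,0,-0.2,0,0,0,-0.24],
    [0,0,-0.3,0,0,0,-0.24],
    [0,0,-0.4,0,0,0,-0.24],
    [0,0,-0.5,0,0,0,-0.24],
    [0,0,-0.8,0,0,0,-0.24],
    [0,0,-1.2,0,0,0,-0.24],
    [0,0,-1.5,0,0,0,-0.24],
    [0,0,-1.5,0,0,0,-0.24],
    [0,0,-1,0,0,0,-0.24],
    [0,0,0,0,0,0,-0.24],
    [0,0,0,0,0,0,-0.24],
    [0,0,0,0,0,0,-0.24],
  ],
)

```text
time: 20.2
tool_pos: [0.5155, -0.2423, 0.1593]
tool_rot: [-0.0, 0.99, -0.139, -0.0]
contact_force: [-0.1, -0.7, -1.8]
gripper_width: 0.376
grasp_force: 6.7
```

Run:
```python
from h import *
import pickle
to([.5172,-.3885,.15])
w=grab('wrist');s=grab('side');S,p,R=pose();pickle.dump((w,s,p,R),open('d7.pkl','wb'))
g=cv2.cvtColor(cv2.GaussianBlur(w['img'],(3,3),0),cv2.COLOR_BGR2GRAY)
for r in range(160,222,2):print(r,' '.join('%3d'%v for v in g[r,226:286:2]))
for z in(.039,.048):print(proj(w,[p[0],p[1],z]),proj(s,[.515,-.2425,z]))
h=cv2.cvtColor(s['img'],cv2.COLOR_BGR2HSV)
for r in range(178,204):print(r,''.join('#' if v<60 else '+' if v<80 else '.' for v in h[r,280:335,1]))
```

```text
t 20.2 pos [ 0.5155 -0.2423  0.1593] yaw_y -106.0 tilt [-0.0008  0.0005] shift cm [ 4.2  14.    0.93] F [-0.1 -0.7 -1.8]
160 174 175 177 179 181 181 180 181 181 180 179 180 177 176 174 175 178 179 178 175 176 175 176 178 179 180 180 180 175 169
162 173 175 178 180 181 180 180 180 181 179 179 179 176 176 175 176 178 180 179 177 175 176 176 178 178 180 181 180 178 174
164 173 175 178 178 179 179 180 180 180 180 179 177 174 174 173 173 177 179 178 177 175 174 177 178 177 179 180 179 180 178
166 175 175 177 180 179 179 180 180 179 178 172 169 165 164 161 166 166 159 163 171 175 175 178 177 178 180 180 180 180 177
168 172 175 178 180 180 181 180 176 166 162 168 174 181 183 183 188 185 165 154 149 153 168 177 179 178 177 179 181 179 176
170 171 174 178 179 181 180 172 157 144 160 181 191 195 194 191 195 196 194 186 159 126 131 161 176 178 178 180 180 179 177
172 172 174 178 180 179 171 158 152 144 173 191 194 196 193 191 195 196 196 197 187 144 122 129 158 175 178 180 180 181 177
174 173 174 177 179 169 156 156 152 145 176 192 192 195 192 191 195 195 196 197 190 154 134 114 125 157 175 180
[... 3836 characters left out ...]
........+#######.........+++++++++++++++
193 .......................+#######.........++++++.++++++++
194 ........................+#####+........++++++++++++++++
195 .................+.......++++.....+++++++++++++++++++++
196 .............++++++++++++++++++++++++##################
197 +++++++++++++++++######################################
198 #######################################################
199 #######################################################
200 #####################################++++++++++++++++++
201 ################+++++++++++++++++++++++++++++++++++++++
202 ++++++++++++++++++++++...+...++++++++++++++++++++++++++
203 +..........++###++........+.++++.++++++++++++++++++++++
```

The side view shows the head at the same height relative to prediction as when it was home in the first hole. I'll take the tongs back above their block.

Emit:
move_arm(
  rows=[
    [0.3,1,0,0,0,0,-0.24],
    [0.6,2,0,0,0,0,-0.24],
    [0.75,2.5,0,0,0,0,-0.24],
    [0.75,2.5,0,0,0,0,-0.24],
    [0.75,2.5,0,0,0,0,-0.24],
    [0.6,2,0,0,0,0,-0.24],
    [0.45,1.5,0,0,0,0,-0.24],
    [0,0,0,0,0,-2.1,-0.24],
    [0,0,0,0,0,-2.1,-0.24],
    [0,0,0,0,0,0,-0.24],
    [0,0,0,0,0,0,-0.24],
    [0,0,0,0,0,0,-0.24],
  ],
)

```text
time: 21.3
tool_pos: [0.5175, -0.3886, 0.1595]
tool_rot: [-0.0, 0.995, -0.103, -0.0]
contact_force: [0.0, 0.5, -0.7]
gripper_width: 0.381
grasp_force: 6.7
```

Run:
```python
from h import *
import pickle
to([.5172,-.3885,.0749])
w=grab('wrist');s=grab('side');S,p,R=pose();pickle.dump((w,s,p,R),open('d8.pkl','wb'))
# pin height in side: before (home, small hole) vs now
s3=pickle.load(open('d3.pkl','rb'))[1]
for d,X,(x0,x1,y0,y1) in((s3,[.4019,-.2094,.039],(240,262,184,198)),(s,[.515,-.2423,.039],(296,318,180,195))):
    for sm in(45,50,60,70):print(sm,proj(d,X).round(1),[(b[0],b[1][2:],b[2]) for b in gray_blobs(d,x0,x1,y0,y1,sm,amin=15)])
# mortise/jaws in wrist
h=cv2.cvtColor(cv2.GaussianBlur(w['img'],(3,3),0),cv2.COLOR_BGR2HSV)
X=lambda a,b,z:proj(w,np.array([.5175,-.389,z])+a*R[:,0]+b*R[:,1]).round(0)
print('block top corners pred',[X(a,b,.04) for a in(-.0225,.0225) for b in(-.036,.036)],'mort',[X(a,b,.04) for a in(-.009,.009) for b in(-.0225,.0225)])
for r in range(164,214,2):print(r,''.join('#' if (s_>125 and v>110) else 'd' if s_>125 else 'g' if s_<70 else '.' for s_,v in h[r,205:305,1:]))
```

```text
t 21.3 pos [ 0.5175 -0.3886  0.1595] yaw_y -101.83 tilt [-0.0005  0.0005] shift cm [-0.03  0.    8.46] F [ 0.   0.5 -0.7]
45 [250.6 192.2] [(32, [np.int32(191), np.int32(197)], [250.3, 194.2])]
50 [250.6 192.2] [(36, [np.int32(191), np.int32(197)], [250.4, 194.0])]
60 [250.6 192.2] [(43, [np.int32(191), np.int32(197)], [250.3, 193.9])]
70 [250.6 192.2] [(51, [np.int32(191), np.int32(197)], [250.4, 194.0])]
45 [306.4 189.7] [(31, [np.int32(189), np.int32(194)], [306.6, 191.5])]
50 [306.4 189.7] [(34, [np.int32(189), np.int32(194)], [306.7, 191.4])]
60 [306.4 189.7] [(39, [np.int32(188), np.int32(194)], [306.8, 191.3])]
70 [306.4 189.7] [(48, [np.int32(188), np.int32(194)], [306.6, 191.1])]
block top corners pred [array([217., 217.]), array([292., 217.]), array([215., 170.]), array([294., 170.])] mort [array([231., 203.]), array([278., 203.]), array([230., 185.]), array([279., 185.])]
164 gggggggggggggggggggggg..gg.g........................................................gggggggggggggggg
166 gggggggggggggg.....ddd.ddd.dddddddddddddddddddddddddddddddddddddddd..dddddddddddddd...ggggggggg
[... 1720 characters left out ...]
ddddddddddddddddddddddddddddddddddddddddddddd############..ggggggggggg
202 .gggggggggg..dddddddddddddddddddddddddddddddddddddddddddddddddddddddddddddd############..ggggggggggg
204 .gggggggggg...ddddddddddddddddddddddddddddddddddddddddddddddddddd##dd##################..ggggggggggg
206 ggggggggggg..ddd#dddd#####ddddd.ggg..ddddddddddddddddddddddddddd..gg..#################..ggggggggggg
208 g....gggggg..ddddddddddddd#ddd..ggggg..ddddddddddddddddddddddd.ggggggg.################..ggggggggggg
210 gggggggggg...ddddddddddddddddd.ggggggg.ddddddddddddddddddddddd.ggggggg.################..ggggggggggg
212 gggg..ggg....dddddddddddddddd..gggggg.dddddddddddddddddddddddd..gggggg.################..ggggggggggg
```

Block and mortise match prediction within 1 px. I'll lower and check.

Emit:
move_arm(
  rows=[
    [0,0.03,1,0,0,0,-0.24],
    [0,0,1.5,0,0,0,-0.24],
    [0,0,1.5,0,0,0,-0.24],
    [0,0,1,0,0,0,-0.24],
    [0,0,1,0,0,0,-0.24],
    [0,0,1,0,0,0,-0.24],
    [0,0,0.7,0,0,0,-0.24],
    [0,0,0.4,0,0,0,-0.24],
    [0,0,0.2,0,0,0,-0.24],
    [0,0,0,0,0,0,-0.24],
    [0,0,0,0,0,0,-0.24],
    [0,0,0,0,0,0,-0.24],
  ],
)

```text
time: 22.4
tool_pos: [0.518, -0.3894, 0.0778]
tool_rot: [0.0, 0.995, -0.103, 0.001]
contact_force: [0.7, 0.1, -1.3]
gripper_width: 0.382
grasp_force: 6.7
```

Emit:
move_arm(
  rows=[
    [0,0,0.1,0,0,0,-0.24],
    [0,0,0.1,0,0,0,-0.24],
    [0,0,0.05,0,0,0,-0.24],
    [0,0,0,0,0,0,-0.24],
    [0,0,0,0,0,0,-0.24],
  ],
)

```text
time: 22.82
tool_pos: [0.5178, -0.3892, 0.0748]
tool_rot: [0.0, 0.995, -0.103, 0.0]
contact_force: [0.6, -0.8, 1.3]
gripper_width: 0.383
grasp_force: 6.6
```

Emit:
move_arm(
  rows=[
    [0,0,0,0,0,0,-0.2],
    [0,0,0,0,0,0,-0.15],
    [0,0,0,0,0,0,-0.1],
    [0,0,0,0,0,0,0],
    [0,0,0,0,0,0,0.3],
    [0,0,0,0,0,0,0.7],
    [0,0,0,0,0,0,1],
    [0,0,0,0,0,0,1],
    [0,0,0,0,0,0,1],
    [0,0,-0.5,0,0,0,1],
    [0,0,-1.5,0,0,0,1],
    [0,0,-2.5,0,0,0,1],
    [0,0,-2.5,0,0,0,1],
    [0,0,-2,0,0,0,1],
    [0,0,-1,0,0,0,1],
    [0,0,0,0,0,0,1],
    [0,0,0,0,0,0,1],
  ],
)

```text
time: 24.23
tool_pos: [0.5178, -0.3892, 0.1752]
tool_rot: [0.0, 0.995, -0.103, 0.001]
contact_force: [-0.2, 0.4, 0.4]
gripper_width: 1.0
grasp_force: 0.0
```

Run:
```python
from h import *
import pickle
to([.5172,-.3885,.2])
w=grab('wrist');s=grab('side');S,p,R=pose()
s0=pickle.load(open('d0.pkl','rb'))['side']
for d in(s0,s):
    h=cv2.cvtColor(d['img'],cv2.COLOR_BGR2HSV);print('side')
    for r in range(172,232,3):print(r,''.join('#' if a<35 else '.' for a in h[r,330:375,1]))
X=lambda a,b,z:proj(w,np.array([.5175,-.389,z])+a*R[:,0]+b*R[:,1]).round(0)
print('bow pred',X(0,0,.114),'rests',[X(a,b,.085) for a in(-.007,.007) for b in(-.0175,.0175)])
h=cv2.cvtColor(w['img'],cv2.COLOR_BGR2HSV)
for r in range(190,260,3):print(r,''.join('g' if a<80 else '.' for a in h[r,205:305,1]))
print('pin',[(b[0],b[2]) for b in gray_blobs(s,296,318,180,195,60,amin=15)])
```

```text
t 24.2333 pos [ 0.5178 -0.3892  0.1752] yaw_y -101.8 tilt [ 0.0011 -0.001 ] shift cm [-0.07 -0.05 -2.48] F [-0.2  0.4  0.4]
side
172 .............................................
175 .............................................
178 ..................#########................#.
181 ................############.................
184 ................############.................
187 ...............#############.................
190 ..............##############.................
193 ..............##############.................
196 ############..###############................
199 ..............##############.................
202 ..............#####..########................
205 ..............#####..#######.................
208 .............#####...#######.................
211 .............#####...######..................
214 .............#####..######...................
217 ................##..#####....................
220 ....................#####....................
223 .............................................
226 .............................................
229 .................
[... 2992 characters left out ...]
ggggggggggggggggggggggggggggggggggggggggggg
244 gggggggggggggggggggggggggggggggggggggggggggggggggggggggggggggggggggggggggggggggggggggggggggggggggggg
247 gggggggggggggggggggggggggggggggggggggggggggggggggggggggggggggggggggggggggggggggggggggggggggggggggggg
250 gggggggggggggggggggggggggggggggggggggggggggggggggggggggggggggggggggggggggggggggggggggggggggggggggggg
253 gggggggggggggggggggggggggggggggggggggggggggggggggggggggggggggggggggggggggggggggggggggggggggggggggggg
256 gggggggggggggggggggggggggggggggggggggggggggggggggggggggggggggggggggggggggggggggggggggggggggggggggggg
259 gggggggggggggggggggggggggggggggggggggggggggggggggggggggggggggggggggggggggggggggggggggggggggggggggggg
pin [(40, [306.8, 191.2])]
```

```bash
python3 -c "
from plant import manip
print(manip.job_done())"
```

```text
the job is handed in; nothing more can be done
None
```

The pin measures home in the large-circle hole, the tongs stand open and upright in their block, and the job was handed in at about 24 s; the hand-in gave no verdict.

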